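Hold the red-capped tube to the counter scanner

ROBOT

A 7-joint arm with a two-finger parallel gripper is mounted at the origin on the work surface. World frame = base frame: x ahead of the robot, y to its left, z up, the work surface at z = 0. Lengths are in mm, angles in rad, forces in N, time in s.
With the tool pointing down it reaches from about 400 to 900 mm from the base axis. Payload 5.5 kg.
Tool frame: the origin (TCP) lies between the finger pads; the fingertips stand 22 mm ahead of it and the grasp point (between the pads) lies 3 mm ahead of it; z points along the fingers, y is the line along which they close (so a half turn about z gives the same grasp; the last joint's range is limited). The gripper opens to 92 mm and grips with 3 to 60 N. Pads are 19 mm wide; open, the fingers measure 130 mm over their backs; the gripper's body (75 mm by 190 mm) begins 47 mm behind the grasp point.
Start: joints at [1.416, 0.501, -0.427, 1.55, 0.221, 1.138, -0.21], TCP at [263.769, -594.075, 248.729] pointing down, gripper open.
Joint ranges: [-2.88, 2.88], [-0.31, 2.03], [-1.54, 1.56], [0.2, 2.42], [-1.41, 4.55], [0.19, 2.02], [-2.57, 2.57]. Speed limits (rad/s): [2.57, 2.57, 3.14, 3.14, 3.14, 3.14, 3.14].

INTERFACE

Orientations are given as a rotation vector (axis times angle).
In Python, from bench import r gives the robot as it stands. Calls block until the motion is done:
- r.movep(position, orientation): joint-space move of the TCP to a pose.
- r.move_straight(position, velocity=150, frame=None, until_force=None): straight line of the TCP; frame=None keeps the orientation; velocity is the mean speed in mm/s. With until_force (N) it stops when the force on the tool has changed by that much, and returns True; else False.
- r.move_joints(angles): joint-space move.
- r.set_gripper(opening): opening from 0.0 (shut) to 1.0 (fully open); the grip force is fixed at half the most; returns when the fingers have stopped.
- r.sleep(seconds).
- r.solve_ik(position, orientation): joint angles nearest the present ones, or None.
- r.get_image(name): name is "scene" or "side" or "wrist"; returns a dict with "image" (384x512x3 uint8, red, green, blue), "range_z" (384x512 float32, mm along the optical axis (not along the pixel's ray), 0 where there is no reading), "fx", "fy", "cx", "cy" (pixels), "R" (3x3) and "t" (3): a world point X has camera coordinates R X + t; the wrist camera has in their place "tool_from_camera" (4x4, takes a point from camera to tool coordinates, whose origin is the TCP and whose axes are the flange's). Camera axes: x right, y down, z forward; pixel columns grow to the right and rows downward; lengths in mm; the calibration is good to about 2 mm. A picture is of the moment at which its call begins: read the wrist's pose just before it.
A pose or a line that the arm cannot do raises r.MotionError and nothing moves.
- r.finish_job(): hands the job in; it is judged then, once.
Readings, each from a call of its own:
- r.current_time(): time.
- r.current_joint_positions(): joint angles.
- r.current_qvel(): joint speeds.
- r.current_joint_efforts(): joint torques, N m.
- r.current_position(): TCP position.
- r.current_ee_rot(): TCP orientation.
- r.current_wrist_force(): force on the tool from outside, world axes, zero at the start.
- r.current_moment(): the same for the moment, N m.
- r.current_finger_gap(): opening from 0.0 (shut) to 1.0 (fully open).
- r.current_finger_force(): force on a finger pad.
Only numpy, scipy, OpenCV 4.12 (cv2) and the standard library are available. Lean on these libraries where they do the work, as an engineer would, in place of code of your own. Each camera call takes 0.05 s, during which the arm holds its last target. There are 200 camera calls.

TASK

Draw the red-capped cigar tube out of its sleeve in the stand, turn it level and hold it about a hand's breadth (10 cm) above the glass of the counter scanner, with its striped label over the middle of the glass. Finish while still holding it there, steady, in the gripper and touching nothing else; do not touch the scanner, and leave the other two tubes, the jar and the bowl where they are.

Things in the scene. Friction and masses are not known exactly. Their poses are not given: they have to be found in the camera images.
- tube_red: The tube to scan: aluminium, 20 mm across, 150 mm long, 35 to 70 g; red cap on its top 40 mm, white label with black stripes round it 35 to 65 mm from its foot. Origin: centre of the foot; z along the tube to the cap. It stands loosely in one of the stand's sleeves, foot down, leaning about 0.5 rad (29 deg) to the stand's -x side, roughly towards the robot; 70 mm inside, 80 mm out.
- label (a point): Middle of the red-capped tube's label, on the tube's axis 50 mm from its foot; hidden inside the sleeve at the start.
- cap (a point): A point on the red-capped tube's axis, 120 mm from its foot and 30 mm below the end of the cap: a good place to grip.
- tube_black: Bystander: an equal tube with a black cap in another sleeve, same axes; leave it.
- tube_white: Bystander: an equal tube with a white cap in another sleeve, same axes; leave it.
- stand: Fixed wooden stand, base 140 x 240 mm; origin under it on the counter, z up, yaw within 0.35 rad. Three square sleeves along its y at -78, 0 and +78 mm, 24 mm wide inside, 34 outside, 70 deep, all leaning 0.5 rad to its -x; mouths about 90 mm, tube ends about 155 mm above the counter. Which tube is in which sleeve varies.
- scanner: Fixed flat scanner on the counter, black housing 130 x 130 x 28 mm with a green glass 92 mm square on top marked with a red cross; origin under it on the counter, z up. It may be turned.
- window (a point): Middle of the scanner's glass (the red cross), 30 mm above the counter.
- jar: Bystander: loose amber glass jar with a white lid, 60 mm across, 70 mm tall; origin under its foot.
- bowl: Bystander: loose white bowl, 100 mm across, 45 mm tall; origin under its foot.
Things that resemble listed ones, but are neither listed nor needed, are in the scene too. Leave any purple look-alike of the tube_red alone.

How it is judged (in metres and radians):
On the way:
1. the red-capped tube is drawn clear of its sleeve, held by the fingers alone (distance of tube_red from where it was at the start of the episode above 0.07 m and height (world z) of tube_red above 0.08 m and contact force between tube_red and the fingers above 0.5 N and contact force between tube_red and stand below 0.05 N), for 0.2 s.
At the end, for the whole second after the job is handed in: The red-capped tube is held still in the fingers and touches nothing else, within 15 degrees of level, the middle of its label within 30 mm of the middle of the scanner's glass seen from above and 50 to 160 mm above the glass (angle between tube_red's own z axis and vertical between 1.3 and 1.84 rad and horizontal distance between label and window below 0.03 m and height (world z) of label between 0.08 and 0.19 m and contact force between tube_red and the fingers above 0.5 N and linear speed of tube_red below 0.03 m/s and angular speed of tube_red below 0.2 rad/s and contact force between tube_red and stand below 0.05 N and contact force between tube_red and scanner below 0.05 N and contact force between tube_red and tube_black below 0.05 N and contact force between tube_red and tube_white below 0.05 N and contact force between tube_red and jar below 0.05 N and contact force between tube_red and bowl below 0.05 N); the arm keeps its last pose, push and grip.
It fails at once if the scanner is touched (contact force between scanner and anything else above 1 N).
It fails at once if another tube is moved more than 20 mm (distance of any of tube_black, tube_white from where it was at the start of the episode above 0.02 m).
It fails at once if the jar or bowl is moved more than 20 mm or tipped (distance of any of jar, bowl from where it was at the start of the episode above 0.02 m or angle between any of jar, bowl's own z axis and vertical above 0.3 rad).
It also fails if it takes over 40 s, if anything falls off the work surface, if the arm or the gripper's body presses on something with over 40 N, if the wrist force passes 120 N, or if a joint passes its speed limit or range.

## Working session

There is one attempt and no reset: what is moved stays moved. The work goes in short steps, each a Python script; the robot and the scene stay as the last script left them, time stands still between calls to the robot, and variables do not carry over. Pictures are saved under pics/ and viewed, at most 10 in all, crops included, and the job is handed in when it is done.

```bash
mkdir -p pics
cat > h.py <<'E'
import numpy as np, cv2
from bench import r
from scipy.spatial.transform import Rotation as Ro
def cloud(d):
    z=d["range_z"].astype(float); v,u=np.mgrid[:z.shape[0],:z.shape[1]]
    P=np.stack([(u-d["cx"])/d["fx"]*z,(v-d["cy"])/d["fy"]*z,z],-1)
    return (P-np.array(d["t"]))@np.array(d["R"])  # R^T (P-t)
E
python3 - <<'E'
from h import *
import pickle
D={n:r.get_image(n) for n in("scene","side")}
pickle.dump(D,open("d.pkl","wb"))
for n in D:
    cv2.imwrite(f"pics/{n}.png",cv2.resize(D[n]["image"][...,::-1],None,fx=1.5,fy=1.5))
    R=np.array(D[n]["R"]);t=np.array(D[n]["t"]);print(n,(-R.T@t).round(),R[2].round(2),D[n]["fx"], (D[n]["range_z"]>0).mean())
print(r.current_time(),r.current_ee_rot())
E
```

```text
scene [990. 857. 794.] [-0.43 -0.69 -0.58] 464.84139697912315 0.9960428873697916
side [ 27. 503. 813.] [ 0.44 -0.51 -0.74] 355.5827267798934 0.9962870279947916
0.1 [-3.07154840e+00 -6.51243668e-01  5.07500543e-04]
```

View pics/scene.png

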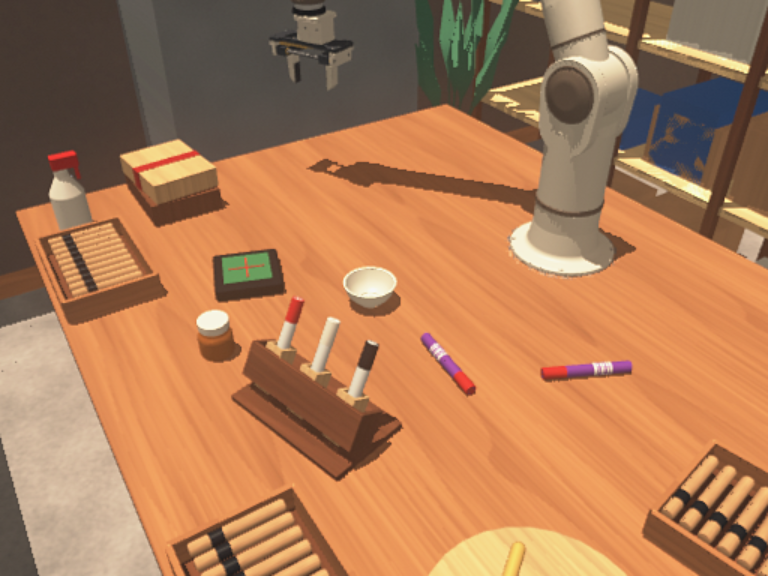

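View pics/side.png

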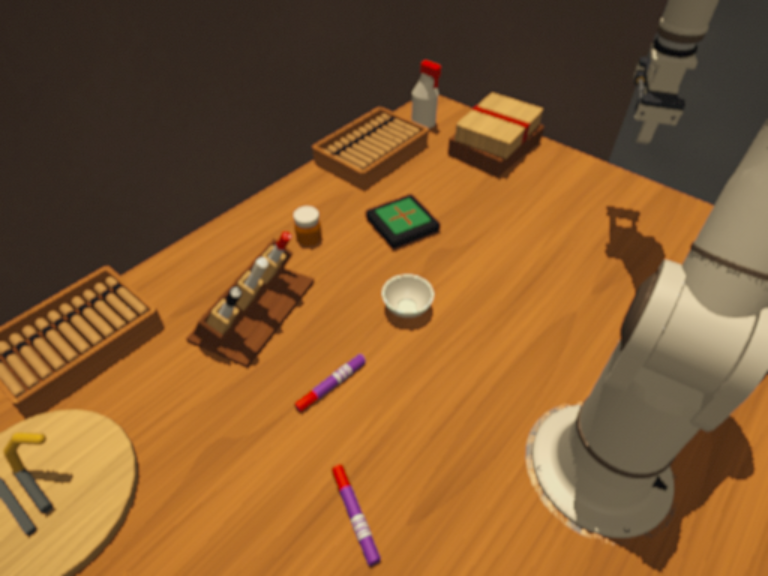

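Candidates for the red-capped tube, in `scene.png` pixels:
- The cap in the stand at (291,310).
- Purple look-alikes lying on the counter at (460,380) and (555,372).
- The bottle's red cap at (64,160).

By the description it is the one in the stand, in the end sleeve nearest the scanner (248,268). The jar is at (215,335), the bowl at (370,288), and the white and black tubes are at (325,345) and (363,370). Next I'll measure and make the check crop.

Run:
```python
from h import *
import pickle
D=pickle.load(open("d.pkl","rb"))
def win(m,u0,v0,u1,v1):
    k=np.zeros_like(m);k[int(v0/1.5):int(v1/1.5),int(u0/1.5):int(u1/1.5)]=1;return m&k
W={"scene":dict(cap=(275,295,305,335),glass=(205,245,290,295),jar=(190,305,240,362),bowl=(338,262,402,310),stand=(225,330,405,480),white=(312,315,342,378),black=(348,338,380,402),redall=(268,295,305,352)),
   "side":dict(cap=(272,228,295,252),glass=(365,190,440,240),jar=(290,203,325,248),bowl=(378,272,438,325),stand=(185,240,318,365),white=(250,255,275,280),black=(220,285,245,312),redall=(268,230,295,262))}
for n,d in D.items():
    P=cloud(d);h=cv2.cvtColor(d["image"],cv2.COLOR_RGB2HSV).astype(int);H,S,V=h[...,0],h[...,1],h[...,2]
    w=W[n]
    red=win(((H<6)|(H>172))&(S>150)&(V>60)&(P[...,2]>95),*w["cap"])
    gr=win((H>45)&(H<85)&(S>100),*w["glass"])
    print(n,"cap",red.sum(),P[red].mean(0).round(1),P[red].min(0).round(),P[red].max(0).round())
    pts=np.argwhere(gr)[:,::-1].astype(np.float32)
    g=P[gr];rc=cv2.minAreaRect(g[:,:2].astype(np.float32));print("glass",rc,g[:,2].mean())
    for k in("white","black","redall"):
        m=win((P[...,2]>100),*w[k]);Q=P[m];c=np.median(Q,0);Q=Q[np.linalg.norm(Q-c,axis=1)<60]
        if len(Q)<5: continue
        _,s,vt=np.linalg.svd(Q-Q.mean(0));a=vt[0]*np.sign(vt[0][2]);print(k,len(Q),Q.mean(0).round(1),a.round(3),"zmax",Q[:,2].max().round(),"lean",np.arccos(a[2]).round(2))
    for k in("jar","bowl"):
        m=win((P[...,2]>15)&(P[...,2]<90),*w[k]);Q=P[m];print(k,cv2.minEnclosingCircle(Q[:,:2].astype(np.float32)),Q[:,2].max().round())
    m=win((P[...,2]>4)&(P[...,2]<16),*w["stand"]);print("standbase",cv2.minAreaRect(P[m][:,:2].astype(np.float32)))
d=D["scene"]["image"][180:280,130:270,::-1];cv2.imwrite("pics/crop.png",cv2.resize(d,None,fx=5,fy=5,interpolation=cv2.INTER_CUBIC))
```

```text
scene cap 127 [649.2  70.9 143.3] [629.  59. 125.] [664.  81. 159.]
glass ((607.6065673828125, -241.37924194335938), (96.78428649902344, 89.79122924804688), 70.71398162841797) 27.90265966903974
white 278 [635.1 146.9 131.2] [-0.49  -0.137  0.861] zmax 159.0 lean 0.53
black 306 [614.7 221.7 131.6] [-0.487 -0.139  0.862] zmax 160.0 lean 0.53
redall 254 [655.2  72.1 131. ] [-0.49  -0.144  0.86 ] zmax 159.0 lean 0.54
jar ((739.281494140625, -67.05558013916016), 31.238773345947266) 73.0
bowl ((439.64599609375, -53.50188064575195), 50.87824249267578) 47.0
standbase ((650.1242065429688, 99.10785675048828), (200.6444854736328, 336.27325439453125), 15.299383163452148)
side cap 59 [642.   67.5 144.6] [630.  55. 116.] [657.  74. 160.]
glass ((315.3795166015625, 85.33627319335938), (122.80950927734375, 1007.9758911132812), 41.500511169433594) 29.99466337480753
white 114 [623.9 142.1 141.4] [-0.441 -0.264  0.858] zmax 161.0 lean 0.54
black 131 [604.9 217.7 138.1] [-0.405 -0.23   0.885] zmax 161.0 lean 0.48
redall 123 [646.9  67.9 136.1] [-0.43  -0.225  0.874] zmax 161.0 lean 0.51
jar ((737.9080810546875, -71.7056655883789), 29.820274353027344) 72.0
bowl ((441.50946044921875, -55.3895378112793), 50.88682174682617) 47.0
standbase ((690.4893188476562, 116.68991088867188), (199.98297119140625, 342.1965637207031), 29.297983169555664)
```

View pics/crop.png

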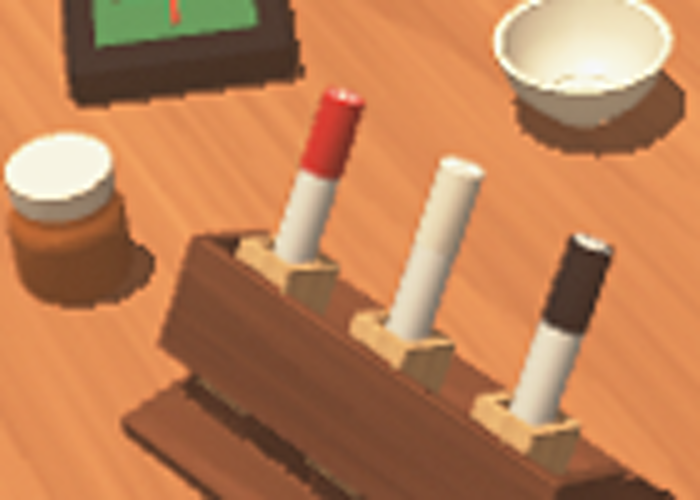

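The crop confirms it: an aluminium tube with a red cap (335,130 in the crop), standing in the end sleeve with no purple on it. I'll grip it from straight above, closing along the stand's y, so the final tilt is only about 60°.

```bash
cat >> h.py <<'E'
a=np.array([-.487,-.138,.862]);a/=np.linalg.norm(a)
s=np.array([-.265,.964,0.]);sx=np.array([.964,.265,0.])
lean=np.arccos(a[2]); G=np.array([650.5,63.2,132.])   # grip point on axis
L=26.5                                                  # from cap end to grip
def tool(phi,psi,sg):
    """tilt phi outward from down, in azimuth psi"""
    o=np.array([np.cos(psi),np.sin(psi),0]);z=np.sin(phi)*o-np.cos(phi)*np.array([0,0,1.])
    y=sg*np.array([-o[1],o[0],0]);return Ro.from_matrix(np.c_[np.cross(y,z),y,z])
psi0=np.arctan2(sx[1],sx[0])
def pose(g,phi,psi,sg):
    R=tool(phi,psi,sg);return np.array(g)-3*R.as_matrix()[:,2],R.as_rotvec()
E
python3 - <<'E'
from h import *
import pickle
D=pickle.load(open("d.pkl","rb"))
for n,d in D.items():
    h=cv2.cvtColor(d["image"],cv2.COLOR_RGB2HSV);m=cv2.inRange(h,(45,90,40),(85,255,255))
    if n=="scene": m[:150]=0;m[210:]=0;m[:,200:]=0
    else: m[:110]=0;m[180:]=0;m[:,:230]=0;m[:,310:]=0
    c=max(cv2.findContours(m,0,2)[0],key=cv2.contourArea);c=cv2.convexHull(c)[:,0].astype(float)
    R=np.array(d["R"]);o=-R.T@d["t"];ray=np.c_[(c[:,0]-d["cx"])/d["fx"],(c[:,1]-d["cy"])/d["fy"],np.ones(len(c))]@R
    X=o+ray*((30-o[2])/ray[:,2])[:,None];print(n,cv2.minAreaRect(X[:,:2].astype(np.float32)))
W=np.array([607,-241,130.])
for sg in(1,-1):
  for phi in(-.2,0,.2):
    q=r.solve_ik(*pose(G,phi,psi0,sg));q2=r.solve_ik(*pose(G+[0,0,200],phi,psi0,sg))
    print(sg,phi,None if q is None else np.round(q,2),q2 is not None)
    for psi in(-.8,-.4,0,.3):
      o=np.array([np.cos(psi),np.sin(psi),0]);g=W-o*(100-L)
      q=r.solve_ik(*pose(g,phi+np.pi/2-lean,psi,sg));print("   ",psi,None if q is None else np.round(q,2))
E
```

```text
scene ((607.1386108398438, -240.9559783935547), (92.61681365966797, 91.5869369506836), 70.8555908203125)
side ((606.31640625, -244.16917419433594), (101.08232116699219, 102.03009033203125), 71.13053894042969)
1 -0.2 [ 0.45  0.98 -1.06  1.42  0.79  1.43  1.16] True
    -0.8 [ 0.35  0.49 -0.47  2.34  1.94  0.84 -1.01]
    -0.4 None
    0 [ 1.7   0.98 -1.3   2.35  2.33  0.4   0.22]
    0.3 [ 1.8   1.1  -1.32  2.17  1.14  0.28  1.75]
1 0 [ 0.54  0.86 -1.05  1.62  0.8   1.15  1.13] True
    -0.8 [ 0.47  0.7  -0.69  2.39  2.12  1.29 -1.15]
    -0.4 None
    0 None
    0.3 [ 0.    1.12  1.12  2.25  4.19  1.81 -2.17]
1 0.2 [ 0.61  0.75 -1.03  1.8   0.86  0.86  1.06] True
    -0.8 [ 0.57  1.02 -0.84  2.4   2.33  1.79 -1.14]
    -0.4 None
    0 None
    0.3 [ 0.19  1.12  0.9   2.24  4.13  1.91 -1.99]
-1 -0.2 [ 0.28  0.82 -0.71  1.43  0.51  1.29 -1.81] True
    -0.8 [-0.46  0.49  0.45  2.37  2.06  0.48  1.82]
    -0.4 None
    0 [ 1.4   0.61 -0.87  2.35  3.5   0.3   1.98]
    0.3 [ 1.8   1.1  -1.32  2.17  1.14  0.28 -1.39]
-1 0 [ 0.35  0.7  -0.71  1.62  0.52  1.01 -1.83] True
    -0.8 [-0.36  0.6   0.24  2.42  2.14  0.85  1.63]
    -0.4 None
    0 None
    0.3 [0.   1.12 1.12 2.25 4.19 1.81 0.97]
-1 0.2 [ 0.36  0.59 -0.64  1.81  0.5   0.7  -1.83] True
    -0.8 [-0.23  0.76  0.02  2.42  2.13  1.25  1.53]
    -0.4 None
    0 None
    0.3 [0.19 1.12 0.9  2.24 4.13 1.91 1.16]
```

Run:
```python
from h import *
lo=np.array([-2.88,-.31,-1.54,.2,-1.41,.19,-2.57]);hi=np.array([2.88,2.03,1.56,2.42,4.55,2.02,2.57])
out=[]
for sg in(1,-1):
  for phi in(-.3,-.15,0):
    qg=r.solve_ik(*pose(G,phi,psi0,sg))
    if qg is None: continue
    for psi in np.arange(-2.4,2.0,.2):
     for z in(135,150):
      o=np.array([np.cos(psi),np.sin(psi),0]);g=np.array([607,-242,z])-o*(100-L)
      q=r.solve_ik(*pose(g,phi+np.pi/2-lean,psi,sg))
      if q is None: continue
      q=np.array(q);out.append((min((q-lo).min(),(hi-q).min()),sg,phi,psi.round(2),z,np.abs(q-qg).max().round(2),q.round(2)))
for o in sorted(out,key=lambda o:-o[0])[:14]: print(round(o[0],2),*o[1:])
```

```text
0.79 -1 -0.15 1.2 135 2.26 [ 1.27  1.03 -0.75  1.4  -0.22  1.21  0.44]
0.78 -1 -0.3 1.2 135 2.15 [ 1.24  0.95 -0.76  1.45 -0.12  1.14  0.35]
0.78 -1 -0.15 1.2 150 2.25 [ 1.27  1.01 -0.76  1.4  -0.22  1.23  0.43]
0.78 -1 -0.3 1.2 150 2.14 [ 1.24  0.93 -0.76  1.45 -0.13  1.16  0.35]
0.76 -1 -0.3 1.0 135 2.07 [ 1.32  0.88 -0.78  1.62 -0.19  0.95  0.28]
0.76 -1 -0.3 1.0 150 2.06 [ 1.33  0.86 -0.78  1.61 -0.2   0.97  0.27]
0.75 -1 -0.15 1.0 135 2.21 [ 1.37  0.96 -0.79  1.59 -0.29  1.    0.4 ]
0.75 -1 -0.15 1.0 150 2.2 [ 1.37  0.94 -0.79  1.59 -0.3   1.02  0.39]
0.75 -1 0 1.0 135 2.32 [ 1.41  1.04 -0.79  1.56 -0.38  1.07  0.49]
0.74 -1 0 1.0 150 2.31 [ 1.41  1.02 -0.8   1.56 -0.39  1.08  0.48]
0.73 -1 0 1.2 135 2.34 [ 1.29  1.11 -0.75  1.36 -0.3   1.29  0.51]
0.72 -1 0 1.2 150 2.32 [ 1.29  1.09 -0.76  1.36 -0.31  1.3   0.5 ]
0.69 -1 -0.3 1.4 135 2.23 [ 1.14  1.02 -0.74  1.28 -0.05  1.33  0.44]
0.67 -1 -0.3 1.4 150 2.22 [ 1.15  1.   -0.75  1.28 -0.06  1.35  0.43]
```

Run:
```python
from h import *
p,o=pose(G,0,psi0,-1)
r.set_gripper(.55)
r.movep(p+[0,0,150],o)
print(r.move_straight(p,120,until_force=8),r.current_position(),r.current_finger_gap())
r.set_gripper(0)
print(r.current_finger_gap()*92,r.current_finger_force(),r.current_wrist_force(),r.current_time())
d=r.get_image("scene");cv2.imwrite("pics/grip.png",cv2.resize(d["image"][130:290,110:300,::-1],None,fx=3.5,fy=3.5))
```

```text
False [651.14950228  63.41644921 135.9907267 ] 0.5483980780316715
19.45365578615627 30.000085830688477 [-0.56014863  0.49295637  1.34948518] 5.625
```

View pics/grip.png

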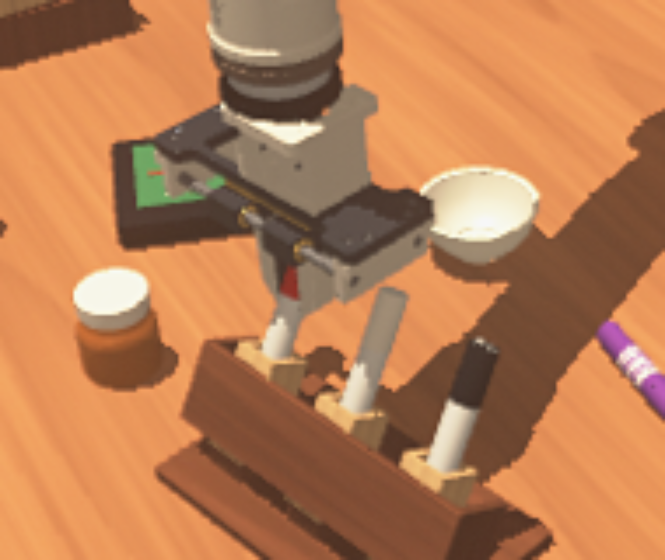

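The fingers hold the red cap (290,285 in the crop) with a gap of about 20 mm. The white tube (380,340) is untouched. Now I'll draw it out along its axis and lift.

Run:
```python
from h import *
p=np.array(r.current_position());F=[]
for k in(25,50,75,100):
    st=r.move_straight(p+k*a,80,until_force=25);F.append(np.round(r.current_wrist_force(),1))
    if st: print("force!",k);break
print(F,r.current_finger_gap()*92,r.current_finger_force())
if not st:
    q=np.array(r.current_position());r.move_straight([q[0],q[1],330],150)
print(r.current_position(),r.current_time())
D=r.get_image("scene");E=r.get_image("side")
import pickle;pickle.dump((D,E),open("d2.pkl","wb"))
cv2.imwrite("pics/up.png",np.hstack([cv2.resize(x["image"][...,::-1],(400,300)) for x in(D,E)]))
```

```text
[array([ 0.1,  0.3, -0. ]), array([1.9, 0.5, 2.8]), array([-0.3, -0.4,  0.2]), array([ 1. , -0.3,  0.1])] 19.423257526826767 29.999883770942688
[601.46611742  48.87643124 328.95993377] 8.3917
```

View pics/up.png

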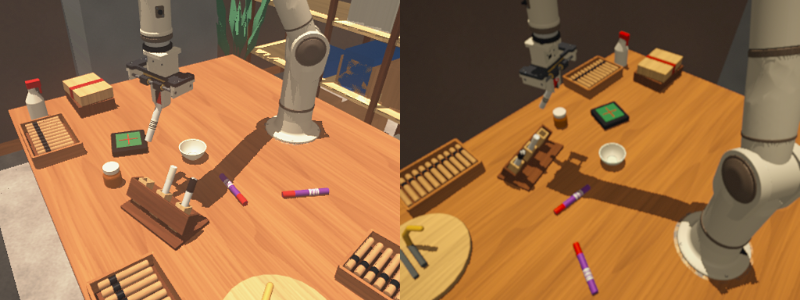

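The tube is out and hangs from the fingers at (152,122) in the left view, with the stripes showing. I'll measure how it sits in the gripper, then move over the scanner.

```bash
cat > meas.py <<'E'
from h import *
def tube(d,g,ax):
    P=cloud(d);k=(P-g)@ax;dist=np.linalg.norm(P-g-k[...,None]*ax,axis=-1)
    m=(dist<22)&(k<-25)&(k>-150)&(d["range_z"]>0);Q=P[m]
    vx,vy,vz,x0,y0,z0=cv2.fitLine(Q.astype(np.float32),cv2.DIST_HUBER,0,.01,.01).ravel()
    u=np.array([vx,vy,vz]);u*=np.sign(u@ax);c=np.array([x0,y0,z0])
    k2=(Q-g)@u
    R=np.array(d["R"]);n=-R.T@d["t"]-c;n-=n@u*u;n/=np.linalg.norm(n)
    c=c-7.9*n
    # label centre: dark pixels on it
    return c,u,np.percentile(k2,[.5,99.5]).round(1),len(Q)
def grasp():
    R=Ro.from_rotvec(r.current_ee_rot()).as_matrix();return np.array(r.current_position())+3*R[:,2],R
E
python3 - <<'E'
from meas import *
import pickle
g,R=grasp()
for d in pickle.load(open("d2.pkl","rb")):
    c,u,e,n=tube(d,g,a);print(n,u.round(3),"lean",np.arccos(u[2]).round(3),"foot at",e,"axis off at grip",(c+((g-c)@u)*u-g).round(1),"tool axes u",(R.T@u).round(3))
E
```

```text
408 [-0.479 -0.124  0.869] lean 0.518 foot at [-121.4  -25.3] axis off at grip [-0.7  3.   0. ] tool axes u [-0.497 -0.008 -0.868]
194 [-0.486 -0.132  0.864] lean 0.528 foot at [-120.   -26.9] axis off at grip [-1.1  0.  -0.6] tool axes u [-0.506 -0.002 -0.862]
```

Run:
```python
from meas import *
psi=1.2;o=np.array([np.cos(psi),np.sin(psi),0]);g=np.array([607,-242,135.])-o*70
phi=np.pi/2-.523
h,ori=pose(g+[0,0,170],phi,psi,-1)
try: r.move_straight(h,100,frame=ori)
except r.MotionError as e: print(e);r.movep(h,ori)
print(r.current_position(),h,r.current_finger_gap()*92,r.current_time(),r.current_joint_positions())
g,R=grasp()
for n in("scene","side"):
    d=r.get_image(n)
    try:
        c,u,e,k=tube(d,g,-o);x=c+((g-c)@u)*u;print(n,k,u.round(3),"ang",np.arccos(u[2]).round(3),e,"label",(x-70*u).round(1))
    except Exception as ex: print(n,ex)
    if n=="scene": cv2.imwrite("pics/hov.png",d["image"][...,::-1])
```

```text
[ 580.69872454 -309.36994488  306.70100241] [ 580.69319884 -309.66508128  306.49844407] 19.36239594078719 12.2417 [ 1.50750777  1.24905615 -1.44338159  1.31705854  0.18049218  1.41978581
 -0.04398617]
scene 167 [-0.375 -0.925  0.064] ang 1.506 [-128.1  -25.7] label [ 605.9 -241.3  303.1]
side 243 [-0.369 -0.929  0.034] ang 1.537 [-122.3  -25.4] label [ 607.7 -242.   304. ]
```

View pics/hov.png

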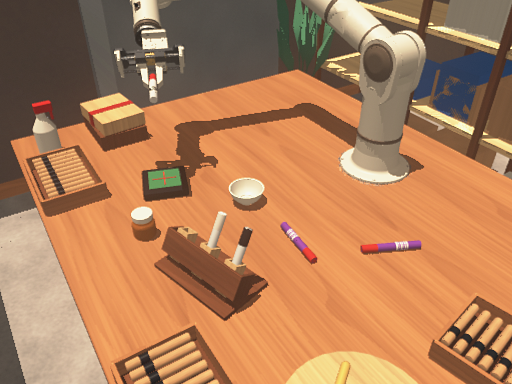

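The tube is level at (153,88), above the scanner (166,180), and its label is within 2 mm of the glass centre. Now I'll lower it.

Run:
```python
from meas import *
p=np.array(r.current_position());print(r.move_straight(p-[0,0,165],100,until_force=12))
r.sleep(.6)
g,R=grasp();print(r.current_position(),r.current_finger_gap()*92,r.current_finger_force(),np.abs(r.current_qvel()).max(),r.current_time())
o=np.array([np.cos(1.2),np.sin(1.2),0])
for n in("scene","side"):
    d=r.get_image(n);c,u,e,k=tube(d,g,-o);x=c+((g-c)@u)*u;print(n,k,"ang",np.arccos(u[2]).round(3),e,"label",(x-70*u).round(1))
    if n=="scene": cv2.imwrite("pics/fin.png",cv2.resize(d["image"][80:240,70:270,::-1],None,fx=3,fy=3))
```

```text
False
[ 580.66902889 -309.46919307  141.63020749] 19.408143536424213 29.999788105487823 0.001989297464171429 14.7417
scene 167 ang 1.515 [-127.7  -25.1] label [ 605.3 -241.1  138. ]
side 189 ang 1.547 [-122.9  -27.5] label [ 607.5 -242.   139. ]
```

View pics/fin.png

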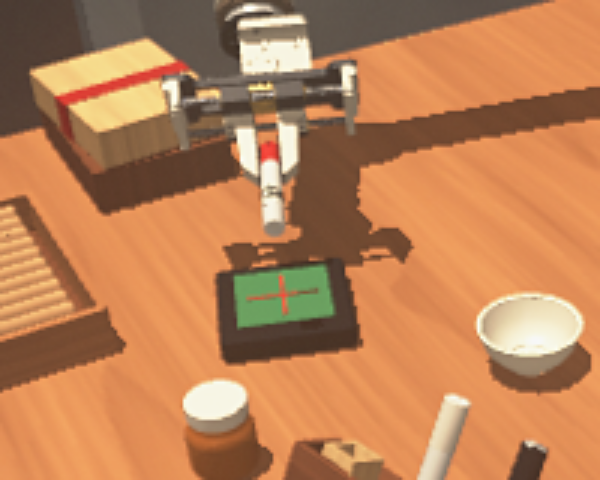

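The tube (270,200) is held level and clear of everything, above the glass (283,295). Its label measures about (606,-242,138) against a glass centre of (607,-242,30).

```bash
python3 -c "
from bench import r
print(r.finish_job())"
```

```text
the job is handed in; nothing more can be done
None
```

I handed the job in with the red-capped tube held level and still in the gripper; its label measured within 2 mm of the glass centre and about 108 mm above the glass, and the scanner, other tubes, jar and bowl looked undisturbed in the last pictures (the job call returned no verdict).

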